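Flip open the stock-cube lid of the twin-lid box

TASK

Open the half of the clear twin-lid box that holds the gold stock cubes: with a fingertip under the blue tab of that lid, swing the lid up and right over the middle spine, and push it down until it lies flat on top of the other lid. Do not pinch the lid, keep the other lid shut over the cinnamon sticks, and leave the box standing where it is. Disturb nothing else on the slab.

Things in the scene. Friction and masses are not known exactly. Their poses are not given: they have to be found in the camera images.
- box: Loose clear box, 140 mm along its x, 240 along its y, walls 75 high, 5 thick, about 1 kg; slides if pushed sideways with 6 N. Origin: centre of its underside, z up. A middle wall along x parts a left (+y) and a right (-y) well, each 112 mm wide, floor 5 mm up. On that wall a hinge pin (the spine) lies along x at y = 0, 80.5 mm up; both lids turn on it.
- lid_left (a joint): Lid over the left (+y) well, rad: 0 shut (start), 1.57 upright, 3.14 flat on the right lid (stop). Clear plate 4 mm thick, 140 mm along the spine, reaching 120 mm from the pin (flush with the outer wall), blue edge lines, about 80 g; shut, its underside is 75 mm above the slab. Stiff hinge: it stays at any angle; about 1 N at the tab turns it.
- lid_right (a joint): The same for the lid over the right (-y) well, a mirror image: 0 shut (as it starts), 1.57 upright, 3.14 lying flat on top of the left lid.
- lid_left_tab (a point): Middle of the outer edge of the left lid's tab: blue, 50 mm wide, 4 thick, jutting 18 mm beyond the box's wall in the middle of the lid's edge, so a fingertip leaning outward fits under it. The point is 138 mm from the pin and moves with the lid; shut, at x = 0, y = +138, z = 76.5 mm in the box's frame.
- lid_right_tab (a point): The same point of the right lid's tab; shut, at x = 0, y = -138 mm, z = 76.5 mm in the box's frame.
- lid_left_face: Outer (upper, when shut) 1.5 mm of the left lid and its tab, part of the lid, set in 3 mm from the edges; origin on the hinge pin at the middle of its length. It is touched only by whoever reaches on top of the lid or pinches it.
- lid_right_face: The same for the right lid.
- cubes: Six gold foil-wrapped stock cubes in a black tray, 92 x 66 x 24 mm, lying loose in one of the two wells (either may be). Origin: centre of its underside.
- cinnamon: Bundle of brown cinnamon sticks with two black bands, 95 x 60 x 28 mm, lying loose in the other well. Origin: centre of its underside.
- stockpot: Lidded aluminium stockpot, 188 mm across (241 mm over its two handles), 169 mm high with its knob; loose, at the far side of the slab. Origin: centre of its underside.
- bowls: Set of three nested white ceramic bowls, 156 mm across, 96 mm high; loose, at the far side of the slab. Origin: centre of its underside.
- strainer: Bamboo strainer basket with a steel rim, 186 mm across with a small loop, 44 mm high; loose, on the left of the slab. Origin: centre of its underside.
- whisk: Flat steel whisk, 235 mm long, 54 mm wide, 13 mm high, lying flat at the right, beside the hob. Origin: on the slab below its middle; x along it to the wires.
- pepper_mill: Dark wooden pepper mill, 56 mm across, 140 mm high; loose, at the left. Origin: centre of its underside.

How it is judged (in metres and radians):
At the end, for the whole second after the job is handed in: The lid over the stock cubes has turned at least 3.0 rad (within 8 degrees of flat on the other lid) and stays there, the other lid is shut (under 0.1 rad), the box stands level, at rest and within 25 mm of where it was, and the cubes and the cinnamon still lie in their wells (((y of cubes in the frame of box above 0 m and value of joint lid_left above 3 rad and value of joint lid_right below 0.1 rad) or (not (y of cubes in the frame of box above 0 m) and value of joint lid_right above 3 rad and value of joint lid_left below 0.1 rad)) and distance of box from where it was at the start of the episode below 0.025 m and angle between box's own z axis and vertical below 0.05 rad and linear speed of box below 0.02 m/s and height (world z) of each of cubes, cinnamon below 0.015 m); the robot touches nothing.
It fails at once if the lid over the cinnamon is opened (over 0.25 rad) ((y of cubes in the frame of box above 0 m and value of joint lid_right above 0.25 rad) or (not (y of cubes in the frame of box above 0 m) and value of joint lid_left above 0.25 rad)).
It fails at once if a lid is pinched: the fingers bear on its outer face (over 2 N) while it is part-way round ((contact force between the fingers and lid_left_face above 2 N and value of joint lid_left between 0.3 and 2.8 rad) or (contact force between the fingers and lid_right_face above 2 N and value of joint lid_right between 0.3 and 2.8 rad)).
It fails at once if the box is lifted (over 10 mm), tipped or shoved (over 25 mm) (height (world z) of box above 0.01 m or angle between box's own z axis and vertical above 0.12 rad or distance of box from where it was at the start of the episode above 0.025 m).
It fails at once if the cubes or the cinnamon are lifted out (height (world z) of any of cubes, cinnamon above 0.04 m).
It fails at once if another thing on the slab is moved over 30 mm or knocked over (distance of any of stockpot, bowls, strainer, whisk, pepper_mill from where it was at the start of the episode above 0.03 m or angle between any of stockpot, bowls, strainer, whisk, pepper_mill's own z axis and vertical above 0.35 rad).
It also fails if it takes over 48 s, if anything falls off the work surface, if the arm or the gripper's body presses on something with over 40 N, if the wrist force passes 120 N, or if a joint passes its speed limit or range.

ROBOT

A 6-joint arm with a two-finger parallel gripper is mounted at the origin on the work surface. World frame = base frame: x ahead of the robot, y to its left, z up, the work surface at z = 0. Lengths are in m, angles in degrees, forces in N, time in s.
With the tool pointing down it reaches from about 0.3 to 0.75 m from the base axis. Payload 8.5 kg.
Tool frame: the origin (TCP) lies midway between the tips of the shut fingers; the grasp point (between the pads) lies 19 mm behind it; z points along the fingers, y is the direction in which the jaws open and shut (so a half turn about z gives the same grasp; the last joint's range is limited). The gripper opens to 85 mm and grips with 20 to 120 N. Pads are 22 mm wide; open, the fingers measure 114 mm over their backs; the gripper's body (76 mm by 85 mm) begins 54 mm behind the grasp point. The pads swing forward as they close: fully open they stand 13 mm farther back than shut.
Start: joints at [-83.153, 21.807, 74.336, -0, 83.858, -12.336], TCP at [0.181, -0.519, 0.231] pointing down, gripper open.
Joint ranges: [-178.18, 178.18], [-50.72, 133.34], [12.68, 142.11], [-81.47, 261.47], [9.98, 163.14], [-165.26, 165.26]. Speed limits (degrees/s): [136.94, 136.94, 180, 180, 180, 180].

INTERFACE

Orientations are given as a 3x3 rotation matrix whose columns are the frame's x, y, z axes.
In Python, from rig import env, eyes, close_job gives the robot as it stands.
- The arm moves only by the tool jog_arm, never from a script. Its argument "deltas" is one flat list of numbers, 7 for each row, row after row: the shift along the tool's x, y, z in units of 0.75 m (1.0 is 0.75 m), then the turn, a rotation vector about the tool's x, y, z in units of 180 degrees (1.0 is 180 degrees), then the gripper command: -1 is fully open, 1 is shut, values between are in proportion. In form: [dx, dy, dz, ax, ay, az, fingers, dx, dy, dz, ax, ay, az, fingers, ...]. A call has 1 to 12 rows; each row is the pose to reach, as a shift and turn from the pose commanded when the call began, along the tool's axes at that moment, turning the shorter way round; what a row does not reach only later rows make up. A row lasts 1/12 s, in which the tool goes at most 41.7 mm and 7.16 degrees, less where a joint would pass 70% of its speed; a pose out of reach is approached as far as the arm can. A call with a number of a shift or a turn outside -1 to 1 is refused whole. A call with a gripper value outside its range is refused whole. The fingers move at their own pace and stop on an object; "grip_force" is the grip in N (left out, the last holds). Time passes only in rows, so rows that repeat a pose let the fingers close. It gives the time, the measured TCP pose, the force and the opening at its end, in the units of the state.
- env.observe(): the state, without advancing time (a new reading comes with each control period).
- eyes.get_image(name): name is "scene" or "top"; returns the picture (384x512x3 uint8, red, green, blue); there is no depth.
- eyes.camera_params(name): a dict with "intrinsics" (3x3 intrinsics, pixels), "R" (3x3) and "t" (3): a world point X has camera coordinates R X + t. Camera axes: x right, y down, z forward; pixel columns grow to the right and rows downward; lengths in m; the calibration is good to about 2 mm. A picture is of the moment at which its call begins. camera_params takes no time and is no camera call.
- close_job(): hands the job in, once; it reports no verdict.
The state is a dict: "time_s": time; "q": joint angles; "qvel": joint speeds; "joint_efforts": joint torques, N m; "position": TCP position; "tool_rot": TCP orientation; "ft_force": force on the tool from outside, world axes, zero at the start; "wrist_torque": the same for the moment, N m; "grip_width": finger opening in m.
Only numpy, scipy, OpenCV 4.12 (cv2) and the standard library are available. Lean on these libraries where they do the work, as an engineer would, in place of code of your own. Each camera call takes 0.05 s, during which the arm holds its last target.

## Working session

There is one attempt and no reset: what is moved stays moved. The work goes in short steps, Python scripts to look and compute and a tool call to move; the robot and the scene stay as the last step left them, time stands still between calls to the robot, and variables do not carry over. Pictures are saved under pics/ and viewed, and the job is handed in when it is done.

Besides the shell and the picture viewer there is one more tool, called after "Emit:" by a JSON object that holds its "fn" and its "kwargs". jog_arm: Moves the arm, as the interface text tells. Its arguments: {"type":"object","properties":{"deltas":{"type":"array"},"grip_force":{"type":"number"}},"required":["deltas"]}

```bash
ls; mkdir -p pics
python3 - <<'E'
from rig import env, eyes
import cv2,numpy as np
print(env.observe())
for n in("scene","top"):
    im=eyes.get_image(n); cv2.imwrite(f"pics/{n}0.png",im[:,:,::-1]); 
    p=eyes.camera_params(n); print(n,p, -p["R"].T@p["t"])
E
```

```text
pics
{'time_s': 0.0, 'q': array([-8.31527186e+01,  2.18411688e+01,  7.43873580e+01, -6.96930946e-04,
        8.38571645e+01, -1.23349801e+01]), 'qvel': array([ 0.01458681,  0.0349406 , -0.06451316, -0.03588731, -0.01484696,
       -0.13731918]), 'joint_efforts': array([-1.03833554e-03, -4.48464239e+01, -2.31279749e+01, -2.47694379e-04,
        4.81828116e-03,  1.16423675e-05]), 'position': array([ 0.18068048, -0.51915069,  0.23069477]), 'tool_rot': array([[ 9.44477739e-01,  3.28575356e-01, -1.90317581e-04],
       [ 3.28575267e-01, -9.44476624e-01,  1.48348667e-03],
       [ 3.07686654e-04, -1.46365379e-03, -9.99998882e-01]]), 'ft_force': array([-0.01126149, -0.07093847, -0.21418002]), 'wrist_torque': array([ 0.01114881, -0.01775483,  0.03712454]), 'grip_width': 0.08511469662549397}
scene {'intrinsics': array([[415.92485813,   0.        , 255.69769669],
       [  0.        , 415.92485813, 194.17756271],
       [  0.        ,   0.        ,   1.        ]]), 'R': array([[-0.3188736 ,  0.94772445, -0.01174716],
       [ 0.81188469,  0.26673155, -0.51932411],
       [-0.48904281, -0.17513609, -0.85449662]]), 't': array([ 0.15229711, -0.44752465,  1.71403048])} [1.25013623 0.27522184 1.23401197]
top {'intrinsics': array([[497.78175852,   0.        , 246.00689798],
       [  0.        , 497.78175852, 198.09551669],
       [  0.        ,   0.        ,   1.        ]]), 'R': array([[ 0.00281492, -0.99984181, -0.01756234],
       [-0.99834434, -0.00180085, -0.05749208],
       [ 0.05745136,  0.01769509, -0.99819148]]), 't': array([0.03317715, 0.62063679, 1.26579673])} [0.54679409 0.01189118 1.29977187]
```

View pics/scene0.png

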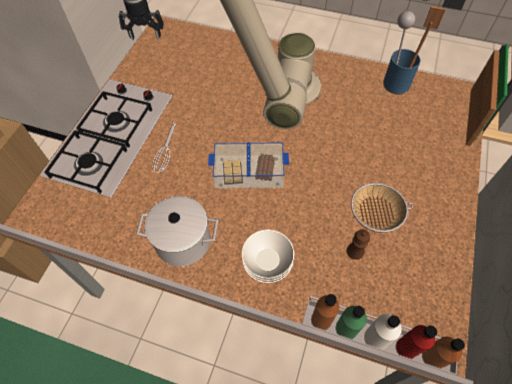

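View pics/top0.png

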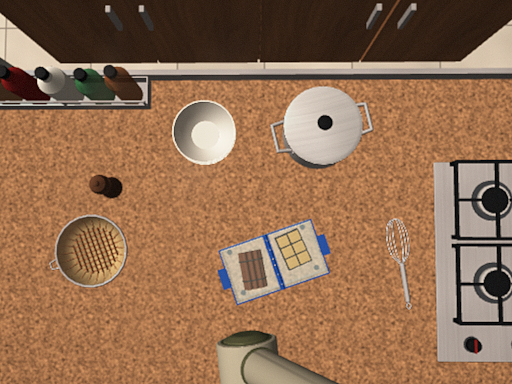

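```bash
cat > h.py <<'E'
import numpy as np,cv2
from rig import env,eyes
def ray(n,u,v,z):
    p=eyes.camera_params(n);R=p["R"];c=-R.T@p["t"]
    d=R.T@np.linalg.inv(p["intrinsics"])@np.array([u,v,1.]);return c+d*(z-c[2])/d[2]
def proj(n,X):
    p=eyes.camera_params(n);x=p["intrinsics"]@(p["R"]@np.array(X)+p["t"]);return x[:2]/x[2]
E
python3 - <<'E'
from h import *
for n,box in(("top",(205,205,345,315)),("scene",(195,130,305,200))):
    im=cv2.imread(f"pics/{n}0.png")
    h=cv2.cvtColor(im,cv2.COLOR_BGR2HSV)
    m=cv2.inRange(h,(100,130,60),(130,255,255))
    x0,y0,x1,y1=box
    mm=np.zeros_like(m);mm[y0:y1,x0:x1]=m[y0:y1,x0:x1]
    k,l,s,c=cv2.connectedComponentsWithStats(cv2.morphologyEx(mm,cv2.MORPH_OPEN,np.ones((4,4))))
    for i in range(1,k):
        pts=np.argwhere(l==i)[:,::-1].astype(np.float32)
        print(n,s[i],c[i],ray(n,*c[i],.0785).round(4)); r=cv2.minAreaRect(pts); print([ray(n,*q,.0785)[:2].round(4).tolist() for q in cv2.boxPoints(r)])
    a=cv2.resize(im[y0:y1,x0:x1],None,fx=5,fy=5,interpolation=cv2.INTER_CUBIC); cv2.imwrite(f"pics/{n}0z.png",a)
E
```

```text
top [318 236  12  19 152] [323.76973684 245.13157895] [ 0.5026 -0.1564  0.0785]
[[0.5216, -0.1403], [0.5277, -0.1586], [0.4826, -0.1733], [0.4764, -0.1551]]
top [267 244   5   6  26] [269.  246.5] [ 0.4988 -0.023   0.0785]
[[0.5048, -0.0181], [0.5049, -0.0278], [0.4927, -0.0278], [0.4927, -0.0181]]
top [270 252   5   7  31] [272. 255.] [ 0.4781 -0.0303  0.0785]
[[0.4854, -0.0254], [0.4855, -0.0352], [0.4709, -0.0351], [0.4708, -0.0254]]
top [273 261   4   4  16] [274.5 262.5] [ 0.46   -0.0364  0.0785]
[[0.4636, -0.0327], [0.4636, -0.04], [0.4564, -0.04], [0.4563, -0.0327]]
top [275 267   5   7  29] [277. 270.] [ 0.4418 -0.0424  0.0785]
[[0.4491, -0.0376], [0.4491, -0.0473], [0.4346, -0.0473], [0.4346, -0.0376]]
top [220 270  12  19 154] [225.37662338 279.2987013 ] [0.4188 0.0833 0.0785]
[[0.4376, 0.1001], [0.4437, 0.0819], [0.3988, 0.0665], [0.3927, 0.0848]]
top [279 277   5   7  31] [280.87096774 280.09677419] [ 0.4175 -0.0518  0.0785]
[[0.425, -0.0473], [0.425, -0.057], [0.4105, -0.057], [0.4105, -0.0473]]
top [282 286   4   4  16] [283.5 287.5] [ 0.3997 -0.0582  0.0785]
[[0.4033, -0.0545], [0.4033, -0.0618], [0.3961, -0.0618], [0.396, -0.0545]]
scene [210 155   5  11  54] [212.03703704 160.09259259] [ 0.506  -0.1474  0.0785]
[[0.488, -0.1621], [0.4837, -0.1489], [0.523, -0.1334], [0.5273, -0.1463]]
scene [284 154   5  11  54] [286.03703704 158.90740741] [0.4224 0.092  0.0785]
[[0.4046, 0.0794], [0.4003, 0.0926], [0.4408, 0.1044], [0.4451, 0.0915]]
```

View pics/top0z.png

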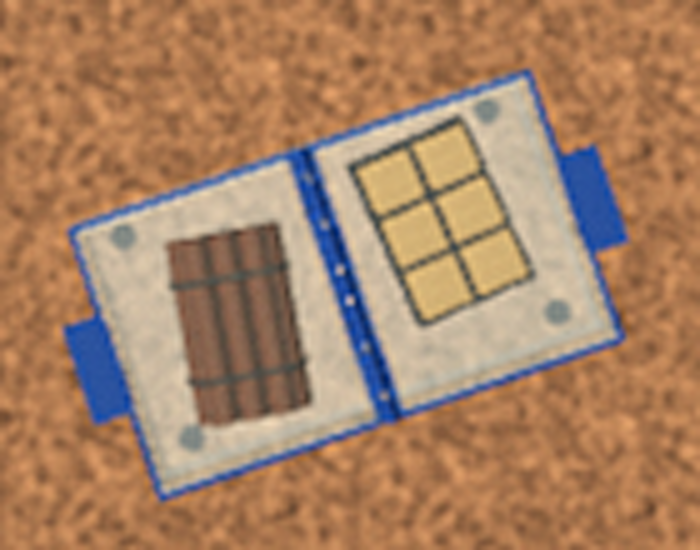

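View pics/scene0z.png

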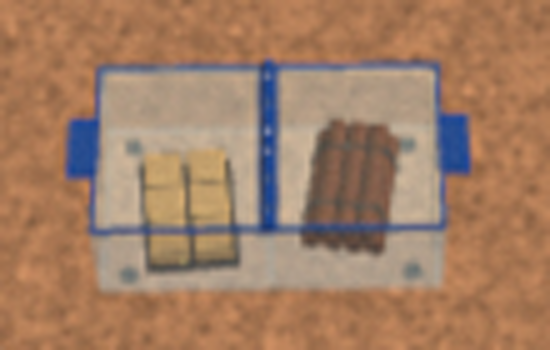

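Run:
```python
from h import *
P={}
for n,box in(("top",(205,205,345,315)),("scene",(195,130,305,200))):
    im=cv2.imread(f"pics/{n}0.png")
    h=cv2.cvtColor(im,cv2.COLOR_BGR2HSV)
    m=cv2.inRange(h,(100,110,50),(130,255,255))
    x0,y0,x1,y1=box
    mm=np.zeros_like(m);mm[y0:y1,x0:x1]=m[y0:y1,x0:x1]
    k,l,s,c=cv2.connectedComponentsWithStats(cv2.morphologyEx(mm,cv2.MORPH_OPEN,np.ones((5,5) if n=="top" else (3,3))))
    for i in range(1,k):
        if s[i][4]<40: continue
        X=ray(n,*c[i],.0785);print(n,s[i],c[i],X.round(4)); P.setdefault(n,[]).append(c[i])
    ys,xs=np.nonzero(mm); 
    hull=cv2.convexHull(np.stack([xs,ys],1).astype(np.float32))
    r=cv2.minAreaRect(hull);print(n,"all",ray(n,*r[0],.0785).round(4),[ray(n,*q,.0785)[:2].round(4).tolist() for q in cv2.boxPoints(r)])
# triangulate
A={n:eyes.camera_params(n) for n in P}
M=[A[n]["intrinsics"]@np.c_[A[n]["R"],A[n]["t"]] for n in("top","scene")]
for a in P["top"]:
  for b in P["scene"]:
    X=cv2.triangulatePoints(M[0],M[1],a,b)[:,0];X=X[:3]/X[3];print(X.round(4),proj("top",X)-a,proj("scene",X)-b)
```

```text
top [317 236  12  18 151] [322.70860927 244.35099338] [ 0.5045 -0.1538  0.0785]
top [219 270  12  18 153] [224.38562092 278.58823529] [0.4205 0.0857 0.0785]
top all [ 0.4622 -0.034   0.0785] [[0.483, 0.1189], [0.5732, -0.1413], [0.4415, -0.1859], [0.352, 0.0725]]
scene [283 153   6  11  60] [285.25 158.25] [0.4206 0.0887 0.0785]
scene [209 154   6  11  61] [211.37704918 158.85245902] [ 0.5018 -0.1515  0.0785]
scene all [ 0.4619 -0.0302  0.0785] [[0.5255, -0.1596], [0.3903, -0.181], [0.3976, 0.1009], [0.5278, 0.1087]]
[ 0.5229 -0.0306  0.2559] [-47.62282009  -6.07543158] [-45.06906317 -18.86710501]
[ 0.5041 -0.1522  0.0812] [-0.49702454  0.19117311] [-0.54215692 -0.01081352]
[0.4199 0.0869 0.0767] [-0.44135708  0.15472322] [-0.47576779  0.03434108]
[0.512  0.0055 0.2617] [ 33.44238606 -35.03208429] [ 41.34802295 -20.48708433]
```

```bash
cat >> h.py <<'E'
from scipy.spatial.transform import Rotation as Ro
C=np.array([.4622,-.0335,0]); u=np.array([.3319,-.9433,0]);u/=np.linalg.norm(u);zz=np.array([0,0,1.]);hh=np.cross(zz,u)
# box: s outward along u over cubes lid; hh along hinge
def pose(s,z,beta,w=0):
    b=np.radians(beta);t=-np.sin(b)*u-np.cos(b)*zz
    return C+s*u+z*zz+w*hh, np.stack([np.cross(hh,t),hh,t],1)
def where():
    o=env.observe();R=o["tool_rot"];d=o["position"]-C
    return dict(t=round(o["time_s"],2),s=(d@u).round(4),w=(d@hh).round(4),z=d[2].round(4),beta=np.degrees(np.arctan2(-R[:,2]@u,-R[:,2]@zz)).round(1),yh=(R[:,1]@hh).round(3),f=o["ft_force"].round(2),q=o["q"].round(1))
def delta(p0,R0,p,R):
    return np.r_[R0.T@(p-p0)/.75, Ro.from_matrix(R0.T@R).as_rotvec()/np.pi]
E
python3 - <<'E'
from h import *
np.set_printoptions(suppress=True)
o=env.observe();print(hh,where())
print(delta(o["position"],o["tool_rot"],*pose(.24,.25,45)).round(4))
E
```

```text
[ 0.94331297  0.33190456 -0.        ] {'t': 0.1, 's': np.float64(0.3647), 'w': np.float64(-0.4268), 'z': np.float64(0.2308), 'beta': np.float64(0.1), 'yh': np.float64(-0.004), 'f': array([-0.1 , -0.75,  0.54]), 'q': array([-83.2,  21.8,  74.4,  -0. ,  83.9, -12.3])}
[ 0.5684 -0.1683 -0.0253  0.1956  0.1948 -0.4729]
```

Emit:
{"fn": "jog_arm", "kwargs": {"deltas": [0.05,-0.014,-0.02,0.016,0.016,-0.04,1,0.1,-0.028,-0.025,0.033,0.033,-0.08,1,0.15,-0.042,-0.025,0.05,0.05,-0.12,1,0.2,-0.056,-0.025,0.066,0.066,-0.16,1,0.25,-0.07,-0.025,0.082,0.082,-0.2,1,0.3,-0.085,-0.025,0.1,0.1,-0.24,1,0.35,-0.1,-0.025,0.115,0.115,-0.28,1,0.4,-0.115,-0.025,0.13,0.13,-0.315,1,0.45,-0.13,-0.025,0.145,0.145,-0.35,1,0.5,-0.145,-0.025,0.165,0.165,-0.4,1,0.535,-0.158,-0.025,0.18,0.18,-0.44,1,0.568,-0.168,-0.025,0.196,0.195,-0.473,1], "grip_force": 30}}

```text
time_s: 1.1
position: [0.5428, -0.2588, 0.2498]
tool_rot: [[-0.071, 0.986, -0.149], [0.762, 0.15, 0.63], [0.643, -0.069, -0.762]]
ft_force: [0.1, -0.8, 1.1]
grip_width: -0.0002
```

Run:
```python
from h import *
np.set_printoptions(suppress=True)
o=env.observe();print(where(),o["grip_width"])
print(delta(o["position"],o["tool_rot"],*pose(.22,.20,45)).round(4))
```

```text
{'t': 1.1, 's': np.float64(0.2393), 'w': np.float64(0.0013), 'z': np.float64(0.2498), 'beta': np.float64(40.2), 'yh': np.float64(0.98), 'f': array([ 0.08, -0.84,  1.11]), 'q': array([-45.3,  41.1,  46.5,  24.5, 125.7, -44.1])} -0.00016091267122938838
[-0.0239 -0.0019  0.067   0.0242  0.0247 -0.0586]
```

Run:
```python
from h import *
np.set_printoptions(suppress=True)
o=env.observe()
print(delta(o["position"],o["tool_rot"],*pose(.20,.097,50)).round(4))
```

```text
[-0.0924  0.0026  0.1889  0.0267  0.0524 -0.0575]
```

Emit:
{"fn": "jog_arm", "kwargs": {"deltas": [-0.015,0,0.03,0.027,0.052,-0.057,1,-0.03,0.001,0.06,0.027,0.052,-0.057,1,-0.045,0.001,0.09,0.027,0.052,-0.057,1,-0.06,0.002,0.12,0.027,0.052,-0.057,1,-0.075,0.002,0.15,0.027,0.052,-0.057,1,-0.086,0.002,0.17,0.027,0.052,-0.057,1,-0.092,0.003,0.189,0.027,0.052,-0.057,1,-0.092,0.003,0.189,0.027,0.052,-0.057,1,-0.092,0.003,0.189,0.027,0.052,-0.057,1]}}

```text
time_s: 1.85
position: [0.5277, -0.2237, 0.0971]
tool_rot: [[-0.207, 0.946, -0.252], [0.611, 0.326, 0.722], [0.764, -0.004, -0.645]]
ft_force: [0.2, -0.3, 1.0]
grip_width: -0.0003
```

```bash
cat > look.py <<'E'
import sys
from h import *
k=sys.argv[1]
for n,(x0,y0,x1,y1) in(("top",(190,170,390,320)),("scene",(150,80,350,230))):
    im=eyes.get_image(n)[:,:,::-1]; cv2.imwrite(f"pics/{n}{k}f.png",im)
    cv2.imwrite(f"pics/{n}{k}.png",cv2.resize(im[y0:y1,x0:x1],None,fx=4,fy=4,interpolation=cv2.INTER_CUBIC))
print(where())
E
python3 look.py 1
python3 - <<'E'
from h import *
np.set_printoptions(suppress=True)
o=env.observe()
print(delta(o["position"],o["tool_rot"],*pose(.131,.046,50)).round(4))
print(proj("top",o["position"]),proj("scene",o["position"]))
E
```

```text
{'t': 1.95, 's': np.float64(0.2019), 'w': np.float64(-0.0012), 'z': np.float64(0.0982), 'beta': np.float64(49.7), 'yh': np.float64(1.0), 'f': array([ 0.22, -0.23, -0.18]), 'q': array([-44.1,  50. ,  58.7,  22.5, 115.9, -61.4])}
[ 0.0081  0.0011  0.1171  0.0011  0.0017 -0.0021]
[353.25388804 234.84308265] [187.93520433 155.97882885]
```

View pics/top1.png

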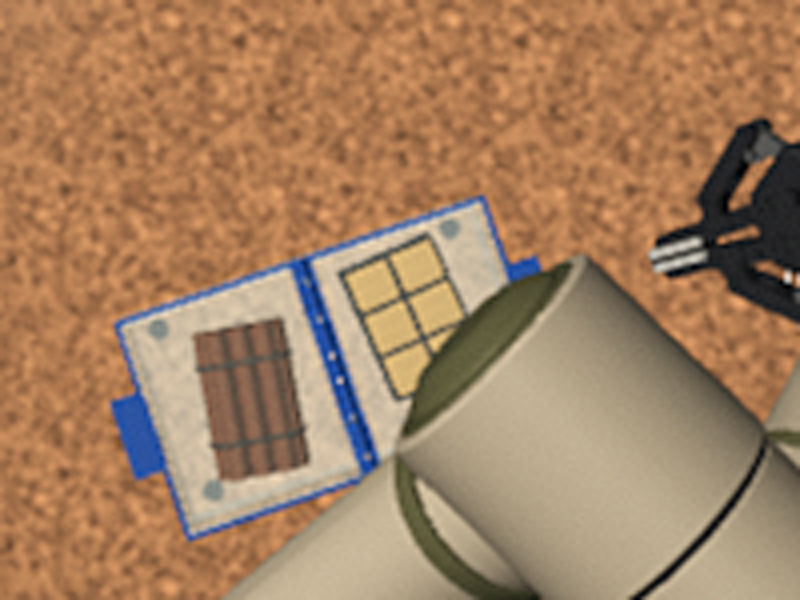

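View pics/scene1.png

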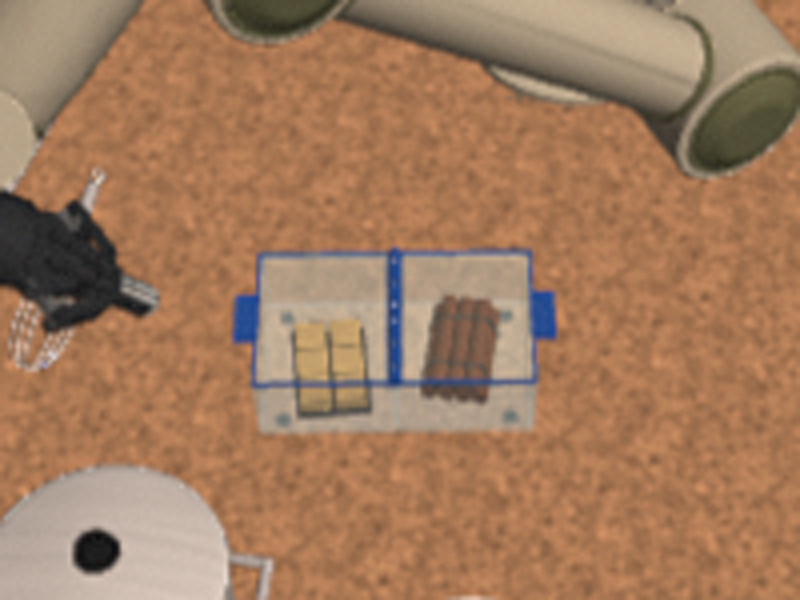

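Emit:
{"fn": "jog_arm", "kwargs": {"deltas": [0.004,0.001,0.02,0,0,0,1,0.006,0.001,0.04,0,0,0,1,0.008,0.001,0.06,0,0,0,1,0.008,0.001,0.075,0,0,0,1,0.008,0.001,0.09,0,0,0,1,0.008,0.001,0.1,0,0,0,1,0.008,0.001,0.11,0,0,0,1,0.008,0.001,0.117,0,0,0,1,0.008,0.001,0.117,0,0,0,1]}}

```text
time_s: 2.7
position: [0.5051, -0.1562, 0.0451]
tool_rot: [[-0.207, 0.945, -0.251], [0.611, 0.326, 0.721], [0.764, -0.004, -0.645]]
ft_force: [-0.1, -0.2, -0.3]
grip_width: -0.0003
```

```bash
python3 look.py 2
```

```text
{'t': 2.8, 's': np.float64(0.1308), 'w': np.float64(-0.0002), 'z': np.float64(0.0455), 'beta': np.float64(49.7), 'yh': np.float64(1.0), 'f': array([ 0.44, -0.29,  0.65]), 'q': array([-41.2,  49.2,  71.8,  22.9, 103.6, -63.9])}
```

View pics/scene2.png

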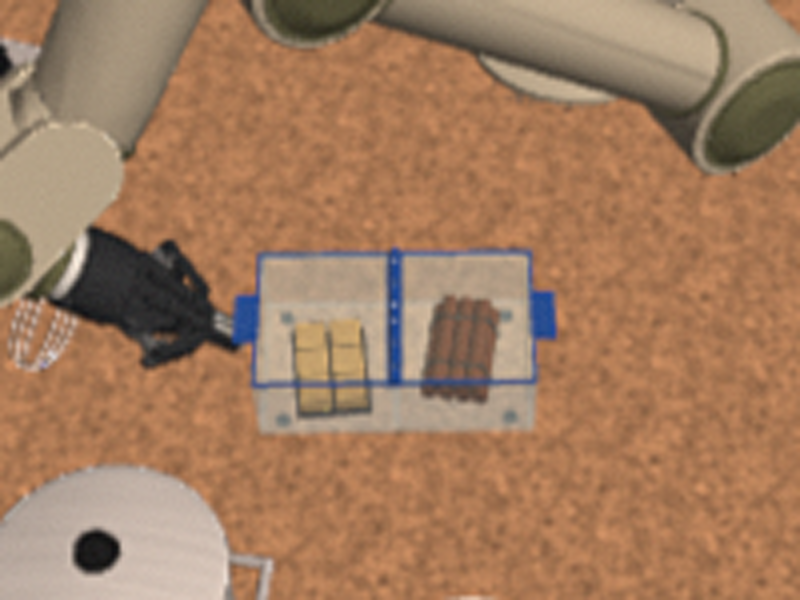

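```bash
cat > path.py <<'E'
import sys
from h import *
def plan(th,e=.016,a=.011,b0=50):
    T=np.radians(th); d=np.array([np.cos(T),np.sin(T)]);n=np.array([np.sin(T),-np.cos(T)]);pin=np.array([0,.0805])
    beta=np.interp(th,[60,165],[b0,15]);b=np.radians(beta)
    back=np.array([np.sin(b),np.cos(b)]);side=np.array([-np.cos(b),np.sin(b)])
    if th+beta<90:
        E=pin+.138*d+.0055*n; tcp=E-e*back-a*side
    else:
        r=.138-e
        c=max(-(a*side)@n,(a*side)@n)
        # corner nearest lid sits at r
        k=a*side if (a*side)@n<0 else -a*side
        tcp=pin+r*d+.0055*n-k
    return tcp,beta
if __name__=="__main__":
    o=env.observe();print(where())
    for th in np.arange(*map(float,sys.argv[1:4])):
        (s,z),b=plan(th);dl=delta(o["position"],o["tool_rot"],*pose(s,z,b))
        print(int(th),(s*1e3).round(),(z*1e3).round(),b.round(),", ".join(f"{v:.3f}" for v in dl)+", 1,")
E
python3 path.py -4 32 3
```

```text
{'t': 2.8, 's': np.float64(0.1308), 'w': np.float64(-0.0002), 'z': np.float64(0.0455), 'beta': np.float64(49.7), 'yh': np.float64(1.0), 'f': array([ 0.44, -0.29,  0.65]), 'q': array([-41.2,  49.2,  71.8,  22.9, 103.6, -63.9])}
-4 132.0 47.0 50.0 0.000, 0.000, -0.002, 0.001, 0.001, -0.002, 1,
-1 133.0 54.0 50.0 0.007, 0.000, -0.009, 0.001, 0.001, -0.002, 1,
2 133.0 61.0 50.0 0.014, 0.000, -0.016, 0.001, 0.001, -0.002, 1,
5 133.0 68.0 50.0 0.022, 0.000, -0.022, 0.001, 0.001, -0.002, 1,
8 132.0 76.0 50.0 0.029, 0.000, -0.027, 0.001, 0.001, -0.002, 1,
11 131.0 83.0 50.0 0.037, 0.000, -0.033, 0.001, 0.001, -0.002, 1,
14 130.0 90.0 50.0 0.046, 0.000, -0.037, 0.001, 0.001, -0.002, 1,
17 128.0 97.0 50.0 0.054, -0.000, -0.042, 0.001, 0.001, -0.002, 1,
20 126.0 104.0 50.0 0.063, -0.000, -0.046, 0.001, 0.001, -0.002, 1,
23 124.0 111.0 50.0 0.072, -0.000, -0.049, 0.001, 0.001, -0.002, 1,
26 121.0 117.0 50.0 0.081, -0.000, -0.052, 0.001, 0.001, -0.002, 1,
29 118.0 124.0 50.0 0.091, -0.000, -0.055, 0.001, 0.001, -0.002, 1,
```

Emit:
{"fn": "jog_arm", "kwargs": {"deltas": [0,0,-0.002,0,0,0,1,0.004,0,-0.006,0,0,0,1,0.007,0,-0.009,0,0,0,1,0.011,0,-0.013,0,0,0,1,0.014,0,-0.016,0,0,0,1,0.018,0,-0.019,0,0,0,1,0.022,0,-0.022,0,0,0,1,0.025,0,-0.025,0,0,0,1,0.029,0,-0.027,0,0,0,1,0.033,0,-0.03,0,0,0,1,0.037,0,-0.033,0,0,0,1,0.037,0,-0.033,0,0,0,1]}}

```text
time_s: 3.8
position: [0.5057, -0.1574, 0.0832]
tool_rot: [[-0.208, 0.945, -0.251], [0.612, 0.326, 0.721], [0.763, -0.003, -0.646]]
ft_force: [-0.0, -0.7, 0.1]
grip_width: 0.0001
```

```bash
python3 look.py 3; python3 path.py 14 47 3
```

```text
{'t': 3.9, 's': np.float64(0.1312), 'w': np.float64(-0.0001), 'z': np.float64(0.0826), 'beta': np.float64(49.8), 'yh': np.float64(1.0), 'f': array([ 1.1 , -0.11,  0.62]), 'q': array([-41.2,  46.5,  70.6,  23.3, 107.3, -62.3])}
{'t': 3.9, 's': np.float64(0.1312), 'w': np.float64(-0.0001), 'z': np.float64(0.0826), 'beta': np.float64(49.8), 'yh': np.float64(1.0), 'f': array([ 1.1 , -0.11,  0.62]), 'q': array([-41.2,  46.5,  70.6,  23.3, 107.3, -62.3])}
14 130.0 90.0 50.0 0.008, 0.000, -0.005, 0.001, 0.001, -0.002, 1,
17 128.0 97.0 50.0 0.017, 0.000, -0.009, 0.001, 0.001, -0.002, 1,
20 126.0 104.0 50.0 0.026, 0.000, -0.013, 0.001, 0.001, -0.002, 1,
23 124.0 111.0 50.0 0.035, -0.000, -0.017, 0.001, 0.001, -0.002, 1,
26 121.0 117.0 50.0 0.044, -0.000, -0.020, 0.001, 0.001, -0.002, 1,
29 118.0 124.0 50.0 0.053, -0.000, -0.022, 0.001, 0.001, -0.002, 1,
32 115.0 130.0 50.0 0.063, -0.000, -0.024, 0.001, 0.001, -0.002, 1,
35 111.0 136.0 50.0 0.072, -0.000, -0.026, 0.001, 0.001, -0.002, 1,
38 107.0 142.0 50.0 0.082, -0.000, -0.027, 0.001, 0.001, -0.002, 1,
41 103.0 148.0 50.0 0.091, -0.000, -0.027, 0.001, 0.001, -0.002, 1,
44 99.0 153.0 50.0 0.100, -0.000, -0.027, 0.001, 0.001, -0.002, 1,
```

View pics/scene3.png

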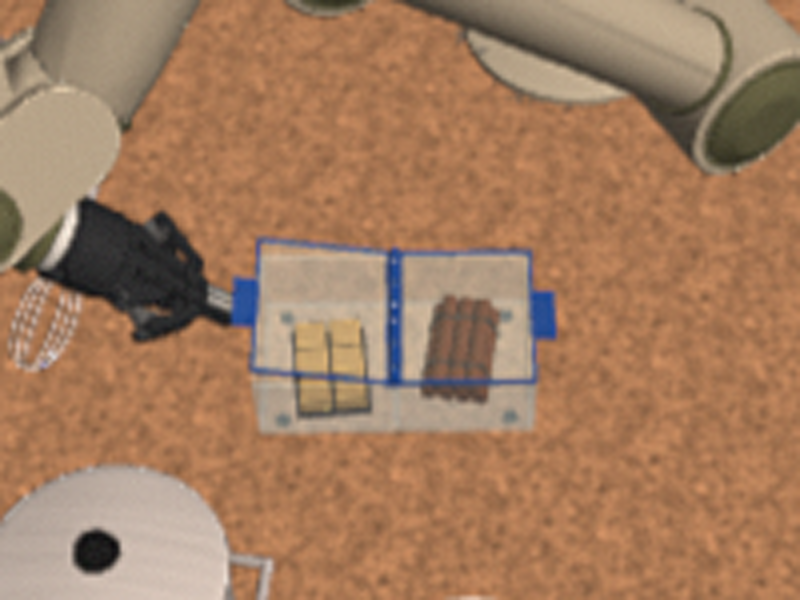

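Emit:
{"fn": "jog_arm", "kwargs": {"deltas": [0.008,0,-0.005,0,0,0,1,0.017,0,-0.009,0,0,0,1,0.026,0,-0.013,0,0,0,1,0.035,0,-0.017,0,0,0,1,0.044,0,-0.02,0,0,0,1,0.053,0,-0.022,0,0,0,1,0.063,0,-0.024,0,0,0,1,0.072,0,-0.026,0,0,0,1,0.082,0,-0.027,0,0,0,1,0.091,0,-0.027,0,0,0,1,0.1,0,-0.027,0,0,0,1,0.1,0,-0.027,0,0,0,1]}}

```text
time_s: 4.9
position: [0.4951, -0.1255, 0.1538]
tool_rot: [[-0.209, 0.945, -0.251], [0.612, 0.326, 0.721], [0.763, -0.003, -0.646]]
ft_force: [0.2, -0.2, 0.3]
grip_width: 0.0004
```

```bash
python3 look.py 4; python3 path.py 47 81 3
```

```text
{'t': 5.0, 's': np.float64(0.0982), 'w': np.float64(0.0003), 'z': np.float64(0.1529), 'beta': np.float64(49.8), 'yh': np.float64(1.0), 'f': array([0.39, 0.1 , 0.08]), 'q': array([-39.7,  39.5,  72.1,  25.1, 111.7, -58.6])}
{'t': 5.0, 's': np.float64(0.0982), 'w': np.float64(0.0003), 'z': np.float64(0.1529), 'beta': np.float64(49.8), 'yh': np.float64(1.0), 'f': array([0.39, 0.1 , 0.08]), 'q': array([-39.7,  39.5,  72.1,  25.1, 111.7, -58.6])}
47 94.0 158.0 50.0 0.008, -0.001, 0.000, 0.001, 0.001, -0.002, 1,
50 90.0 162.0 50.0 0.017, -0.001, 0.001, 0.001, 0.001, -0.002, 1,
53 85.0 166.0 50.0 0.025, -0.001, 0.002, 0.001, 0.001, -0.002, 1,
56 80.0 170.0 50.0 0.033, -0.001, 0.004, 0.001, 0.001, -0.002, 1,
59 75.0 174.0 50.0 0.042, -0.001, 0.006, 0.001, 0.001, -0.002, 1,
62 69.0 177.0 49.0 0.050, -0.001, 0.008, 0.001, -0.002, -0.002, 1,
65 64.0 181.0 48.0 0.058, -0.001, 0.011, 0.001, -0.008, -0.002, 1,
68 58.0 183.0 47.0 0.066, -0.001, 0.014, 0.001, -0.014, -0.002, 1,
71 53.0 186.0 46.0 0.073, -0.001, 0.018, 0.001, -0.019, -0.002, 1,
74 47.0 188.0 45.0 0.081, -0.001, 0.022, 0.001, -0.025, -0.002, 1,
77 41.0 190.0 44.0 0.088, -0.001, 0.026, 0.001, -0.030, -0.002, 1,
80 35.0 192.0 43.0 0.095, -0.001, 0.031, 0.001, -0.036, -0.002, 1,
```

View pics/scene4.png

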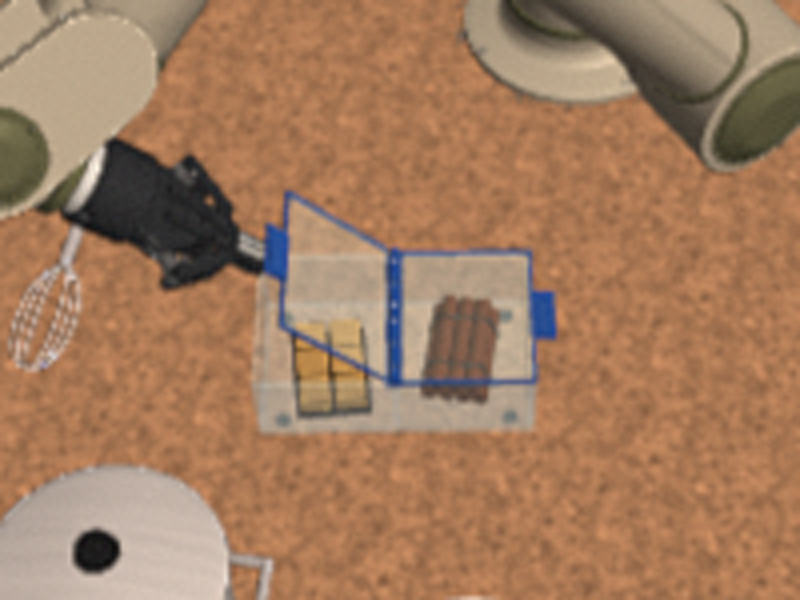

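Lid is at about 40°, with the tip behind the tab at (265,250) in the crop. The box has not moved.

Emit:
{"fn": "jog_arm", "kwargs": {"deltas": [0.008,0,0,0,0,0,1,0.017,0,0.001,0,0,0,1,0.025,0,0.002,0,0,0,1,0.033,0,0.004,0,0,0,1,0.042,0,0.006,0,0,0,1,0.05,0,0.008,0,-0.002,0,1,0.058,0,0.011,0,-0.008,0,1,0.066,0,0.014,0,-0.014,0,1,0.073,0,0.018,0,-0.019,0,1,0.081,0,0.022,0,-0.025,0,1,0.088,0,0.026,0,-0.03,0,1,0.095,0,0.031,0,-0.036,0,1]}}

```text
time_s: 6.0
position: [0.4744, -0.0654, 0.1924]
tool_rot: [[-0.235, 0.946, -0.225], [0.69, 0.325, 0.646], [0.684, -0.003, -0.729]]
ft_force: [0.3, -0.3, 0.6]
grip_width: 0.0001
```

```bash
python3 look.py 5; python3 path.py 83 118 3
```

```text
{'t': 6.1, 's': np.float64(0.0335), 'w': np.float64(0.001), 'z': np.float64(0.1929), 'beta': np.float64(43.2), 'yh': np.float64(1.0), 'f': array([-0.58,  0.24, -0.12]), 'q': array([-35.2,  30.3,  78.9,  24.6, 106.5, -54.8])}
{'t': 6.1, 's': np.float64(0.0335), 'w': np.float64(0.001), 'z': np.float64(0.1929), 'beta': np.float64(43.2), 'yh': np.float64(1.0), 'f': array([-0.58,  0.24, -0.12]), 'q': array([-35.2,  30.3,  78.9,  24.6, 106.5, -54.8])}
83 28.0 194.0 42.0 0.005, -0.001, 0.004, 0.001, -0.005, -0.002, 1,
86 22.0 195.0 41.0 0.012, -0.001, 0.009, 0.000, -0.010, -0.002, 1,
89 16.0 195.0 40.0 0.019, -0.001, 0.014, 0.000, -0.016, -0.002, 1,
92 10.0 196.0 39.0 0.026, -0.002, 0.019, 0.000, -0.022, -0.002, 1,
95 3.0 196.0 38.0 0.032, -0.002, 0.025, 0.000, -0.027, -0.002, 1,
98 -3.0 195.0 37.0 0.038, -0.002, 0.031, 0.000, -0.033, -0.002, 1,
101 -9.0 195.0 36.0 0.043, -0.002, 0.037, 0.000, -0.038, -0.002, 1,
104 -15.0 194.0 35.0 0.048, -0.002, 0.044, 0.000, -0.044, -0.002, 1,
107 -21.0 193.0 34.0 0.053, -0.002, 0.050, 0.000, -0.049, -0.002, 1,
110 -27.0 191.0 33.0 0.057, -0.002, 0.057, 0.000, -0.055, -0.002, 1,
113 -33.0 189.0 32.0 0.061, -0.002, 0.065, 0.000, -0.060, -0.002, 1,
116 -39.0 187.0 31.0 0.065, -0.002, 0.072, 0.000, -0.066, -0.002, 1,
```

View pics/scene5.png

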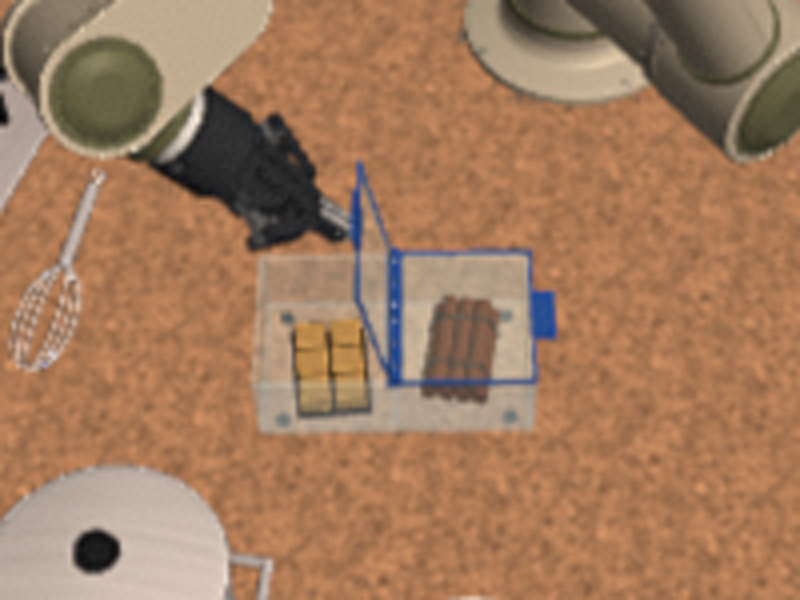

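Lid is at about 75–80°, tip at (350,230) in the crop on the tab's inner face. The other lid is shut.

Emit:
{"fn": "jog_arm", "kwargs": {"deltas": [0.005,-0.001,0.004,0,-0.005,0,1,0.012,-0.001,0.009,0,-0.01,0,1,0.019,-0.001,0.014,0,-0.016,0,1,0.026,-0.002,0.019,0,-0.022,0,1,0.032,-0.002,0.025,0,-0.027,0,1,0.038,-0.002,0.031,0,-0.033,0,1,0.043,-0.002,0.037,0,-0.038,0,1,0.048,-0.002,0.044,0,-0.044,0,1,0.053,-0.002,0.05,0,-0.049,0,1,0.057,-0.002,0.057,0,-0.055,0,1,0.061,-0.002,0.065,0,-0.06,0,1,0.065,-0.002,0.072,0,-0.066,0,1]}}

```text
time_s: 7.1
position: [0.4493, 0.0027, 0.1859]
tool_rot: [[-0.276, 0.946, -0.172], [0.808, 0.325, 0.491], [0.52, -0.004, -0.854]]
ft_force: [0.6, -0.7, -0.2]
grip_width: -0.0003
```

```bash
python3 look.py 6; python3 path.py 119 154 3
```

```text
{'t': 7.2, 's': np.float64(-0.0391), 'w': np.float64(-0.0003), 'z': np.float64(0.1863), 'beta': np.float64(31.4), 'yh': np.float64(1.0), 'f': array([-0.23, -0.31,  1.04]), 'q': array([-27.4,  22.3,  88.5,  20.9,  92.9, -49.7])}
{'t': 7.2, 's': np.float64(-0.0391), 'w': np.float64(-0.0003), 'z': np.float64(0.1863), 'beta': np.float64(31.4), 'yh': np.float64(1.0), 'f': array([-0.23, -0.31,  1.04]), 'q': array([-27.4,  22.3,  88.5,  20.9,  92.9, -49.7])}
119 -45.0 184.0 30.0 0.005, 0.000, 0.006, -0.000, -0.006, -0.002, 1,
122 -50.0 181.0 29.0 0.010, 0.000, 0.013, -0.000, -0.011, -0.002, 1,
125 -56.0 178.0 28.0 0.014, 0.000, 0.021, -0.000, -0.017, -0.002, 1,
128 -61.0 175.0 27.0 0.017, 0.000, 0.028, -0.000, -0.022, -0.002, 1,
131 -66.0 171.0 26.0 0.020, 0.000, 0.036, -0.000, -0.028, -0.002, 1,
134 -71.0 167.0 25.0 0.023, 0.000, 0.044, -0.000, -0.034, -0.002, 1,
137 -75.0 163.0 24.0 0.025, 0.000, 0.052, -0.000, -0.039, -0.002, 1,
140 -80.0 159.0 23.0 0.027, 0.000, 0.060, -0.000, -0.045, -0.002, 1,
143 -84.0 154.0 22.0 0.029, 0.000, 0.068, -0.000, -0.050, -0.002, 1,
146 -88.0 149.0 21.0 0.030, 0.000, 0.076, -0.000, -0.056, -0.002, 1,
149 -91.0 144.0 20.0 0.030, 0.000, 0.084, -0.000, -0.061, -0.002, 1,
152 -95.0 139.0 19.0 0.031, 0.000, 0.092, -0.000, -0.067, -0.002, 1,
```

View pics/scene6.png

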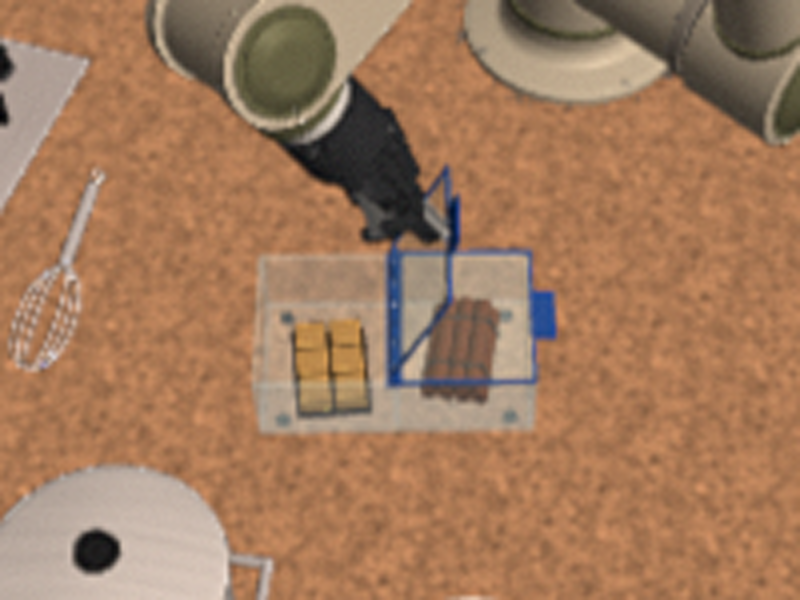

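The lid is past upright and the finger is on its inner face at (440,225) in the crop. The box is steady.

Emit:
{"fn": "jog_arm", "kwargs": {"deltas": [0.005,0,0.006,0,-0.006,0,1,0.01,0,0.013,0,-0.011,0,1,0.014,0,0.021,0,-0.017,0,1,0.017,0,0.028,0,-0.022,0,1,0.02,0,0.036,0,-0.028,0,1,0.023,0,0.044,0,-0.034,0,1,0.025,0,0.052,0,-0.039,0,1,0.027,0,0.06,0,-0.045,0,1,0.029,0,0.068,0,-0.05,0,1,0.03,0,0.076,0,-0.056,0,1,0.03,0,0.084,0,-0.061,0,1,0.031,0,0.092,0,-0.067,0,1]}}

```text
time_s: 8.2
position: [0.431, 0.0552, 0.1391]
tool_rot: [[-0.306, 0.946, -0.111], [0.893, 0.325, 0.311], [0.33, -0.004, -0.944]]
ft_force: [0.7, -0.1, -0.1]
grip_width: 0.0002
```

```bash
python3 look.py 7; python3 path.py 154 183 3
```

```text
{'t': 8.3, 's': np.float64(-0.0947), 'w': np.float64(-0.0003), 'z': np.float64(0.1391), 'beta': np.float64(19.4), 'yh': np.float64(1.0), 'f': array([-0.3 ,  0.08, -0.63]), 'q': array([-17.9,  19.7,  97.8,  15.8,  75.1, -42.6])}
{'t': 8.3, 's': np.float64(-0.0947), 'w': np.float64(-0.0003), 'z': np.float64(0.1391), 'beta': np.float64(19.4), 'yh': np.float64(1.0), 'f': array([-0.3 ,  0.08, -0.63]), 'q': array([-17.9,  19.7,  97.8,  15.8,  75.1, -42.6])}
154 -97.0 135.0 19.0 0.001, 0.000, 0.006, -0.001, -0.004, -0.002, 1,
157 -100.0 130.0 18.0 0.002, 0.000, 0.014, -0.001, -0.009, -0.002, 1,
160 -102.0 124.0 17.0 0.003, 0.000, 0.022, -0.001, -0.015, -0.002, 1,
163 -104.0 118.0 16.0 0.003, 0.000, 0.030, -0.001, -0.021, -0.002, 1,
166 -128.0 118.0 15.0 0.032, 0.000, 0.041, -0.001, -0.024, -0.002, 1,
169 -129.0 112.0 15.0 0.032, 0.000, 0.049, -0.001, -0.024, -0.002, 1,
172 -131.0 106.0 15.0 0.031, 0.000, 0.058, -0.001, -0.024, -0.002, 1,
175 -132.0 99.0 15.0 0.029, 0.000, 0.066, -0.001, -0.024, -0.002, 1,
178 -132.0 93.0 15.0 0.027, 0.000, 0.074, -0.001, -0.024, -0.002, 1,
181 -133.0 87.0 15.0 0.025, 0.000, 0.083, -0.001, -0.024, -0.002, 1,
```

View pics/scene7.png

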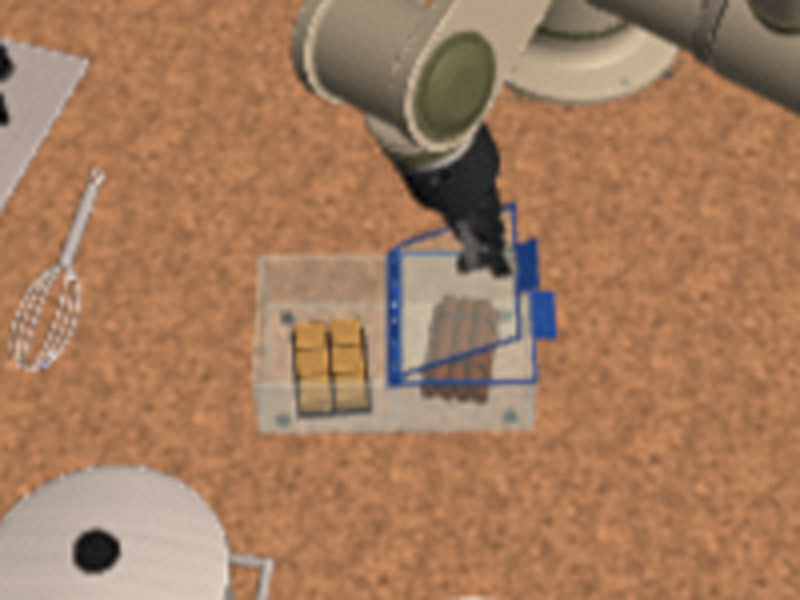

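Run:
```python
from h import *
o=env.observe()
for s,z,b in((-.098,.130,17),(-.104,.115,13),(-.106,.10,10),(-.106,.09,10),(-.106,.085,10)): print(s,z,delta(o["position"],o["tool_rot"],*pose(s,z,b)).round(3).tolist())
```

```text
-0.098 0.13 [0.0, 0.0, 0.013, -0.001, -0.013, -0.002]
-0.104 0.115 [0.001, 0.001, 0.034, -0.001, -0.035, -0.002]
-0.106 0.1 [-0.003, 0.001, 0.054, -0.001, -0.052, -0.002]
-0.106 0.09 [-0.007, 0.001, 0.067, -0.001, -0.052, -0.002]
-0.106 0.085 [-0.01, 0.001, 0.073, -0.001, -0.052, -0.002]
```

Emit:
{"fn": "jog_arm", "kwargs": {"deltas": [0,0,0.007,0,-0.007,0,1,0,0,0.013,0,-0.013,0,1,0,0,0.024,0,-0.024,0,1,0.001,0.001,0.034,0,-0.035,0,1,-0.001,0.001,0.044,0,-0.044,0,1,-0.003,0.001,0.054,0,-0.052,0,1,-0.005,0.001,0.06,0,-0.052,0,1,-0.007,0.001,0.067,0,-0.052,0,1,-0.008,0.001,0.07,0,-0.052,0,1,-0.01,0.001,0.073,0,-0.052,0,1,-0.01,0.001,0.073,0,-0.052,0,1]}}

```text
time_s: 9.22
position: [0.4281, 0.066, 0.0864]
tool_rot: [[-0.319, 0.946, -0.06], [0.931, 0.325, 0.165], [0.176, -0.003, -0.984]]
ft_force: [-5.5, 4.5, 18.5]
grip_width: -0.0001
```

```bash
python3 look.py 8
```

```text
{'t': 9.32, 's': np.float64(-0.1051), 'w': np.float64(0.0008), 'z': np.float64(0.0864), 'beta': np.float64(10.1), 'yh': np.float64(1.0), 'f': array([-4.71,  4.69, 16.25]), 'q': array([-12.3,  22.2, 103.4,   9.8,  60.3, -36.6])}
```

View pics/scene8.png

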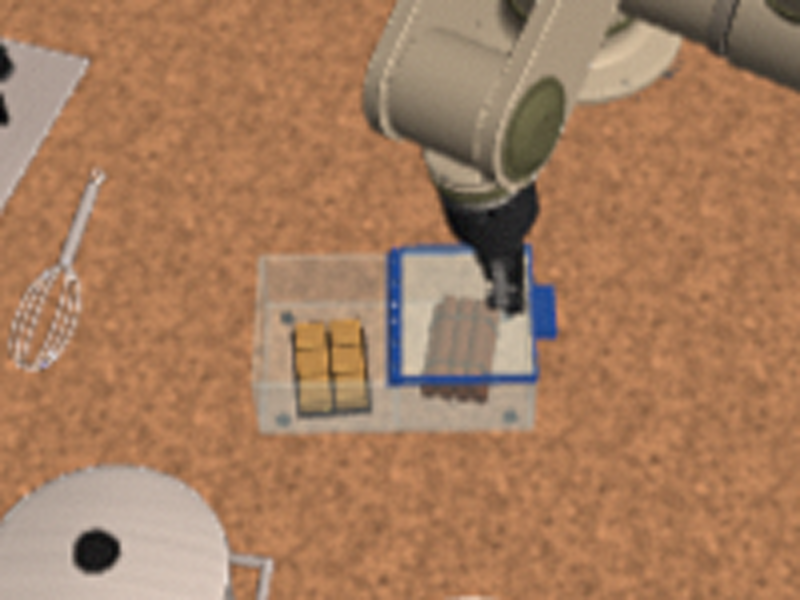

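The lid is pressed flat at 16 N and the box has not moved. Next I retreat straight back along the fingers, then up and away.

Emit:
{"fn": "jog_arm", "kwargs": {"deltas": [0,0,-0.005,0,0,0,1,0,0,-0.015,0,0,0,1,0,0,-0.04,0,0,0,1,0,0,-0.07,0,0,0,1,0,0,-0.11,0,0,0,1,0,0,-0.15,0,0,0,1,-0.04,0,-0.18,0,0,0,1,-0.08,0,-0.2,0,0,0,1,-0.12,-0.04,-0.2,0,0,0,1,-0.16,-0.08,-0.2,0,0,0,1,-0.2,-0.12,-0.2,0,0,0,1,-0.24,-0.16,-0.2,0,0,0,1]}}

```text
time_s: 10.32
position: [0.3814, -0.1648, 0.2029]
tool_rot: [[-0.32, 0.946, -0.059], [0.932, 0.325, 0.163], [0.173, -0.003, -0.985]]
ft_force: [0.5, -0.7, 0.2]
grip_width: 0.0003
```

```bash
python3 look.py 9
python3 - <<'E'
from h import *
for n in("top","scene"):
  a=cv2.imread(f"pics/{n}0.png").astype(int);b=cv2.imread(f"pics/{n}9f.png").astype(int)
  print(n,[np.round(ray(n,*p,.0785),3).tolist() for p in []])
  h=cv2.cvtColor(b.astype(np.uint8),cv2.COLOR_BGR2HSV);m=cv2.inRange(h,(100,110,50),(130,255,255))
  x0,y0,x1,y1=(205,205,345,315) if n=="top" else (195,130,305,200)
  q=np.zeros_like(m);q[y0:y1,x0:x1]=m[y0:y1,x0:x1]
  k,l,s,c=cv2.connectedComponentsWithStats(cv2.morphologyEx(q,cv2.MORPH_OPEN,np.ones((5,5) if n=="top" else (3,3))))
  for i in range(1,k):
    if s[i][4]>40: print(n,s[i],ray(n,*c[i],.08).round(4))
E
```

```text
{'t': 10.42, 's': np.float64(0.0994), 'w': np.float64(-0.1214), 'z': np.float64(0.2024), 'beta': np.float64(10.0), 'yh': np.float64(1.0), 'f': array([ 0.75,  0.74, -0.13]), 'q': array([-43.1,  13.4,  92.8,   4.5,  82.8, -62.5])}
top []
top [219 270  12  19 159] [0.4197 0.0859 0.08  ]
scene []
scene [283 152   6  12  67] [0.4196 0.0885 0.08  ]
```

View pics/scene9.png

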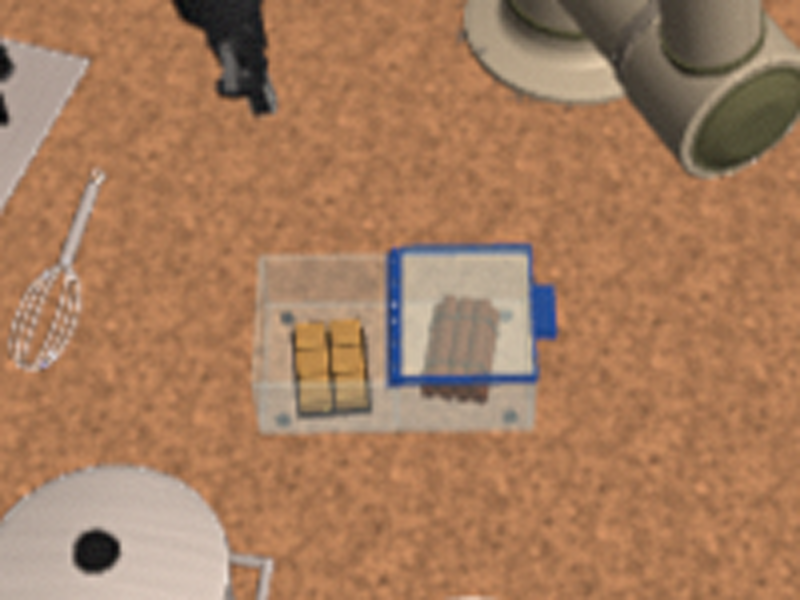

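View pics/top9f.png

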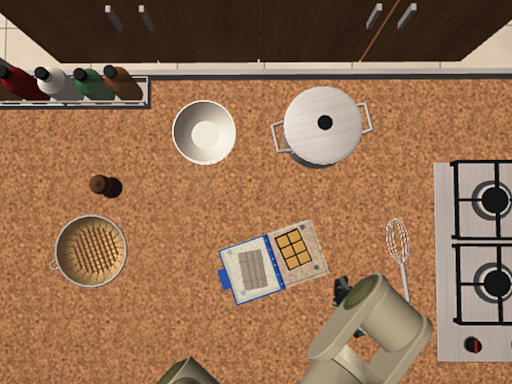

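Emit:
{"fn": "jog_arm", "kwargs": {"deltas": [0,0,0,0,0,0,1,0,0,0,0,0,0,1,0,0,0,0,0,0,1,0,0,0,0,0,0,1]}}

```text
time_s: 10.75
position: [0.383, -0.162, 0.2029]
tool_rot: [[-0.322, 0.945, -0.06], [0.931, 0.327, 0.163], [0.173, -0.003, -0.985]]
ft_force: [0.9, 0.2, 1.0]
grip_width: -0.0001
```

```bash
python3 -c "
from rig import close_job
print(close_job())"
```

```text
the job is handed in; nothing more can be done
None
```

I opened the right (-y) lid, the one over the gold stock cubes, and handed the job in at about 10.8 s. No verdict was reported.

I put the shut fingertips under that lid's blue tab with the tool tilted about 50° outward, and swung the lid over the spine. I touched only its underside and edge, then pressed it flat on the other lid with about 16 N and backed the arm away.

- **Lid position:** the last pictures show the lid lying flat with the two tabs stacked. I checked this by eye and did not measure the lid angle.
- **Box and other lid:** the left tab is within about 1–2 mm of its starting position in both views, so the box stayed put and the cinnamon lid stayed shut.
- **Contents and surroundings:** the cubes and cinnamon are in their wells, and I saw no change in the other items. The arm was clear of everything, with wrist-force readings of about 1 N.
- **Disagreement between cameras:** the top and scene views differed by about 2–4 mm on the tab positions. This did not affect the motion.

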